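# Set the fitting-room hem gauge to its round-headed stop and lock it

## Robot

A 7-joint arm with a two-finger parallel gripper is mounted at the origin on the work surface. World frame = base frame: x ahead of the robot, y to its left, z up, the work surface at z = 0. Lengths are in m, angles in rad, forces in N, time in s.
With the tool pointing down it reaches from about 0.4 to 0.85 m from the base axis. Payload 10.4 kg.
Tool frame: the origin (TCP) lies on the front face of the gripper's body, between the roots of the fingers; the fingertips stand 73 mm ahead of it and the grasp point (between the pads) lies 54 mm ahead of it; x points along the fingers, y is the direction in which the jaws open and shut, and the axes are right-handed (so a half turn about x gives the same grasp; the last joint's range is limited). The gripper opens to 85 mm and grips with 20 to 120 N. Pads are 22 mm wide; open, the fingers measure 114 mm over their backs; the gripper's body (76 mm by 85 mm) begins 54 mm behind the grasp point. The pads swing forward as they close: fully open they stand 13 mm farther back than shut.
Start: joints at [1.127, 0.332, -0.065, 1.46, 0.022, 1.35, -0.088], TCP at [0.255, -0.57, 0.304] pointing down, gripper open.
Joint ranges: [-2.6, 2.6], [-0.5, 2.12], [-1.47, 1.34], [0.16, 2.42], [-1.27, 4.41], [0.06, 2.06], [-2.6, 2.6]. Speed limits (rad/s): [2.22, 2.22, 2.79, 2.79, 3.14, 3.14, 3.14].

## Interface

Orientations are given as a unit quaternion [x, y, z, w].
In Python, from workcell import manip gives the robot as it stands. The module is installed in compiled form; this text tells all that it offers.
- The arm moves only by the tool arm_command, never from a script. Its argument "moves" is a list that holds one entry, the list of rows, each a list of 5 numbers: the closure, from 0 (fully open) to 1 (shut), then the shift along the tool's x, y, z in units of 25 mm (1.0 is 25 mm), then the turn about the tool's x in degrees. A call has 1 to 12 rows; each row shifts and turns the commanded pose from where the row before left it, along the tool's axes as they then stand; what a row does not reach is not made up. A row lasts 1/12 s, in which the tool goes at most 41.7 mm and 7.16 degrees, less where a joint would pass 70% of its speed; a pose out of reach is approached as far as the arm can. A call is refused whole if a number of a shift passes 1 or a number of a turn 7.16, either way. A call with a gripper value outside its range is refused whole. The fingers move at their own pace and stop on an object; "force" is the grip in N (left out, the last holds). Time passes only in rows, so rows that do not move let the fingers close. It gives the time, the measured TCP pose, the force and the opening at its end, in the units of the state.
- manip.get_obs(): the state, without advancing time (a new reading comes with each control period).
- manip.camera(name): name is "scene" or "top" or "wrist"; returns the picture (420x560x3 uint8, red, green, blue); there is no depth.
- manip.camera_info(name): a dict with "vfov" (degrees; the focal length in pixels is half the picture's height over the tangent of half this angle, whatever the lens; pixels are square), "cx", "cy" (the principal point, pixels), "pose" (4x4, takes a point from camera to world coordinates). Camera axes: x right, y down, z forward; pixel columns grow to the right and rows downward; lengths in m; the calibration is good to about 2 mm. A picture is of the moment at which its call begins: read the wrist's pose just before it. camera_info takes no time and is no camera call; for the wrist camera it gives the pose at the moment of the call.
- manip.hand_in(): hands the job in, once; it reports no verdict.
Trained networks look in the newest picture that a camera, given by its name, has taken for a name from the list of things; names that differ only in an ending like _2 or _b are one class to them, and where a whole thing is asked for, a point or a joint stands for the part that bears it (a point fixed in the world has none). Each returns a list of dicts, best first, with "confidence" (0 to 1); they miss things now and then, are a little off and sometimes report something else, mostly with a low value. They report only what shows in the picture. A call takes as long as a camera call.
- manip.regions_of(query, camera): "mask" (420x560 bool, what is visible of it) and "rect" ([left, top, right, bottom] in pixels, round what is visible of it).
- manip.pinpoint(query, camera): "pixel" ([row, column] in pixels: a listed point, or the origin of a listed thing).
The state is a dict: "clock": time; "joint_pos": joint angles; "joint_velocities": joint speeds; "tau": joint torques, N m; "position": TCP position; "ee_rot": TCP orientation; "ft_force": force on the tool from outside, world axes, zero at the start; "torque": the same for the moment, N m; "grip_width": opening from 0.0 (shut) to 1.0 (fully open).
Only numpy, scipy, OpenCV 4.12 (cv2) and the standard library are available. Lean on these libraries where they do the work, as an engineer would, in place of code of your own. Each camera call takes 0.05 s, during which the arm holds its last target.

## Task

Set the hem gauge: with a fingertip, push the cursor along its rail until it clicks into the notch of the stop with the round ball head (not the one with the flat square flag), and leave it sitting there. Then push the lock lever at the end of the board all the way over, away from the robot. Only push: do not pinch the cursor or lift anything, and leave the small things lying about where they are.

Things in the scene. Friction and masses are not known exactly. Their poses are not given: they have to be found in the camera images.
- gauge: Hem gauge, fixed at some yaw: wooden board 165 (x) x 420 (y) x 12 mm high; aluminium rail 20 mm wide along its y axis (top 38 mm above the ledge), a 35 mm long end block at each end (top 52 mm). Origin at ledge height under the rail's middle; the board reaches from x = -110 to +55 mm. +x points away from the robot, +y along the rail, the way the cursor has to go.
- cursor_slide (a joint): Position of the cursor along the rail in m: 0 at the -y end of its travel (gauge y = -140 mm), growing towards +y, 0.25 at the far end stop. It starts at 0 to 0.045; both stops always lie on its +y side. Off the stops it slides with about 1 N of friction (1.4 N at 0.05 m/s).
- cursor_fin (a point): Centre of the cursor's upright fin, 65 mm above the ledge, 40 mm to the -x (robot's) side of the rail; moves with it, axes as the gauge's. The fin is 26 mm thick along the rail and 36 mm along gauge x: a steel core (top 90 mm above the ledge) between two brass cheeks (46 to 84 mm above it). A spring nose on the cursor's +x side, at the same y as this point, rides over the stops.
- cursor_lift (a joint): Height of the cursor above its seat on the rail in m: 0 seated (its own weight, about 0.25 kg, keeps it there), at most 0.02.
- near_cheek: Brass cheek of the fin that looks to gauge -y, 36 (x) x 8 (y) x 38 mm; origin at its centre. This is the face to push.
- far_cheek: Brass cheek of the fin that looks to gauge +y, 36 (x) x 8 (y) x 38 mm; origin at its centre.
- round_stop: The wanted stop, fixed beside the rail on its +x side: dark block 34 mm long along the rail, 21 mm wide, 48 mm high on the board, with a post and a 28 mm steel ball on top (ball's top 106 mm above the ledge). Origin on the board under its centre, axes as the gauge's.
- square_stop: The other stop, alike but with an upright flat square flag as head (8 x 36 x 28 mm). It may stand before or beyond the ball-headed one, at least 50 mm from it; the cursor can be pushed through its notch, which feels the same.
- round_stop_notch (a point): Notch of the ball-headed stop, 35 mm above the ledge, axes as the gauge's. The cursor sits in it when cursor_fin has the same gauge y. Rounded ridges have crests 8 mm before and past it: resistance begins 15 mm before it, rises to 7 to 10 N, then dips as the cursor snaps in, with 1 mm of play. Left alone within 5 mm of the notch it settles by itself; pushing out takes the same force.
- square_stop_notch (a point): The same point of the flag-headed stop.
- lock_lever (a joint): Angle of the lock lever in rad: 0 as found (leaning to gauge -x, towards the robot), up to 1.0 when tipped right over to +x. Hinge along gauge y; it stays where it is left. Its pivot is 34 mm above the ledge at gauge x = -60, y = +180 mm; 10 mm rod with a 26 mm ball whose centre is 65 mm from the pivot. Tipping takes about 1 N at the ball.
- lock_lever_tip (a point): Tip end of the lock lever, moves with it. Centre of its 26 mm ball: 91 mm above the ledge at both ends of the swing (99 mm midway), and from 31 mm on the -x side of the pivot to 31 mm on the +x side.
- button: Crystal dress button, 26 mm across, 9 mm high, lying on the board in front of the rail; origin under its centre.
- button2: The other crystal dress button, alike, on the ledge to the robot's right.
- buckle: Silver sash buckle, 44 x 55 x 6 mm frame, lying on the board in front of the rail; origin under its centre.
- clamp: Steel spring clamp, about 120 x 55 x 18 mm, lying on the ledge to the robot's right; origin at its pivot.
- bulb: Bayonet lamp bulb, 102 mm long and 60 mm thick, lying behind the gauge; origin on the ledge under it.
- spool: White thread spool, 38 mm across, 44 mm high, upright on the ledge to the robot's left; origin under its centre.

How it is judged:
By the outcome, as a careful person would: the job done as asked, in the order asked, and still so for the second after the job is handed in, with the robot touching nothing.
It also fails if it takes over 58 s, if anything falls off the work surface, if the arm or the gripper's body presses on something with over 40 N, if the wrist force passes 120 N, or if a joint passes its speed limit or range.

## Working session

There is one attempt and no reset: what is moved stays moved. The work goes in short steps, Python scripts to look and compute and a tool call to move; the robot and the scene stay as the last step left them, time stands still between calls to the robot, and variables do not carry over. Pictures are saved under pics/ and viewed, and the job is handed in when it is done.

Besides the shell and the picture viewer there is one more tool, called after "Request:" by a JSON object that holds its "fn" and its "kwargs", one argument or row to a line. arm_command: Moves the arm, as the interface text tells. Its arguments: {"type":"object","properties":{"moves":{"type":"array","items":{"type":"array","items":{"type":"array","items":{"type":"number"}}}},"force":{"type":"number"}},"required":["moves"]}

```bash
mkdir -p pics; ls; cat > h.py <<'E'
import numpy as np, cv2
from workcell import manip
def save(name,fn):
    im=manip.camera(name); cv2.imwrite('pics/'+fn,im[:,:,::-1]); return im
def ray(cam,px,info=None):
    i=info or manip.camera_info(cam); f=210/np.tan(np.radians(i['vfov'])/2)
    r,c=px; d=np.array([(c-i['cx'])/f,(r-i['cy'])/f,1]); P=np.array(i['pose'])
    d=P[:3,:3]@d; return P[:3,3],d/np.linalg.norm(d)
def atz(cam,px,z,info=None):
    o,d=ray(cam,px,info); return o+d*(z-o[2])/d[2]
def tri(rs):
    A=np.zeros((3,3));b=np.zeros(3)
    for o,d in rs:
        M=np.eye(3)-np.outer(d,d);A+=M;b+=M@o
    x=np.linalg.solve(A,b); return x,[np.linalg.norm((np.eye(3)-np.outer(d,d))@(x-o)) for o,d in rs]
E
python3 - <<'E'
from h import *
np.set_printoptions(precision=4,suppress=True)
print(manip.get_obs())
for c in ['scene','top','wrist']:
    save(c,c+'0.png'); i=manip.camera_info(c); print(c,i)
E
```

```text
pics
{'clock': 0.0, 'joint_pos': array([ 1.1274,  0.3329, -0.0647,  1.4609,  0.0216,  1.3499, -0.0885]), 'joint_velocities': array([-0.0012,  0.0001,  0.0003,  0.0017, -0.0001,  0.0003,  0.0005]), 'tau': array([  0.0004, -62.5449,   0.0489, -39.1603,   0.0161,   0.01  ,
        -0.    ]), 'position': array([ 0.2552, -0.5702,  0.3031]), 'ee_rot': array([-0.6914, -0.1482,  0.6916, -0.1472]), 'ft_force': array([ 0.4432, -0.1456, -1.0412]), 'torque': array([-0.0306, -0.0311, -0.0111]), 'grip_width': 1.0045592405222388}
scene {'vfov': 44.87977471534094, 'cx': 277.0938705667026, 'cy': 216.68821421611852, 'pose': array([[ 0.8758,  0.3938, -0.2791,  0.9764],
       [ 0.4827, -0.7132,  0.5083, -0.6924],
       [ 0.0012, -0.5799, -0.8147,  1.1711],
       [ 0.    ,  0.    ,  0.    ,  1.    ]])}
top {'vfov': 43.75074387739472, 'cx': 282.16098001136754, 'cy': 208.55909129318115, 'pose': array([[ 0.0141, -0.9871,  0.1595,  0.4073],
       [-0.9997, -0.0167, -0.015 , -0.0081],
       [ 0.0175, -0.1592, -0.9871,  1.4485],
       [ 0.    ,  0.    ,  0.    ,  1.    ]])}
wrist {'vfov': 58.36932944361556, 'cx': 275.35843928780855, 'cy': 210.79933507616087, 'pose': array([[ 0.4083, -0.8803, -0.2416,  0.3161],
       [-0.9128, -0.3941, -0.1069, -0.545 ],
       [-0.0011,  0.2642, -0.9645,  0.3724],
       [ 0.    ,  0.    ,  0.    ,  1.    ]])}
```

View pics/scene0.png

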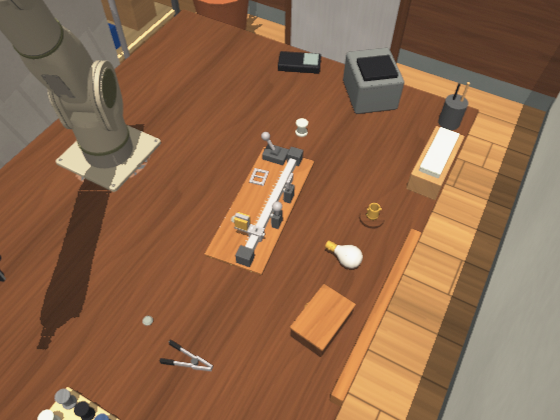

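View pics/top0.png

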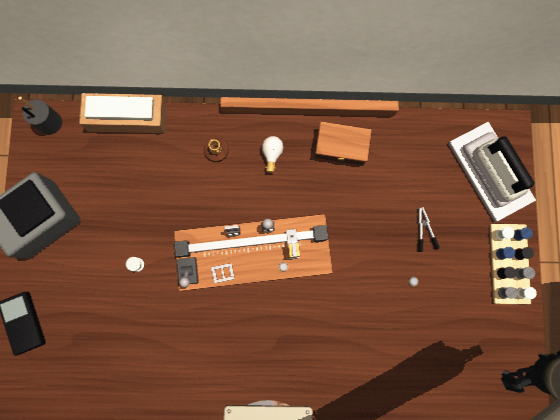

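```bash
python3 - <<'E'
from h import *
np.set_printoptions(precision=4,suppress=True)
for q in ['cursor_fin','near_cheek','round_stop','round_stop_notch','square_stop','square_stop_notch','lock_lever_tip','gauge']:
    rs=[]
    for c in ['scene','top']:
        p=manip.pinpoint(q,c)
        print(q,c,[(np.round(a['pixel'],1),round(a['confidence'],2)) for a in p][:3])
        if p: rs.append(ray(c,p[0]['pixel']))
    if len(rs)==2: print('   ',*tri(rs))
print(manip.get_obs()['clock'])
E
```

```text
cursor_fin scene [(array([220.6, 240.9]), 0.84), (array([365. , 196.3]), 0.59)]
cursor_fin top [(array([252. , 290.6]), 0.73)]
    [ 0.5154 -0.0537  0.0546] [np.float64(0.0002774276923846265), np.float64(0.0002774276923846305)]
near_cheek scene [(array([135.6, 264.5]), 0.6), (array([223. , 243.2]), 0.48)]
near_cheek top [(array([252.2, 294.5]), 0.41)]
    [ 0.5291 -0.0278  0.3539] [np.float64(0.04413223772244476), np.float64(0.04413223772244478)]
round_stop scene [(array([225.3, 280.4]), 0.83)]
round_stop top [(array([228.8, 269.4]), 0.72)]
    [0.5909 0.01   0.0013] [np.float64(0.00925807416874335), np.float64(0.009258074168743576)]
round_stop_notch scene [(array([219.6, 272.1]), 0.55)]
round_stop_notch top [(array([229.9, 267.3]), 0.7), (array([279.1, 412.6]), 0.36), (array([266.6, 135.7]), 0.15)]
    [0.5767 0.0093 0.0232] [np.float64(0.0011464035697802241), np.float64(0.0011464035697802014)]
square_stop scene [(array([199.8, 286.9]), 0.49)]
square_stop top [(array([243. , 253.4]), 0.72), (array([232.2, 232.6]), 0.63)]
    [0.5624 0.0622 0.037 ] [np.float64(0.027320825845208695), np.float64(0.027320825845208445)]
square_stop_notch scene [(array([192.2, 285.9]), 0.54)]
square_stop_notch top [(array([222.8, 421. ]), 0.7)]
    [ 0.6327 -0.2427  0.4649] [np.float64(0.10036873526548662), np.float64(0.1003687352654866)]
lock_lever_tip scene [(array([138. , 264.1]), 0.53)]
lock_lever_tip top [(array([282.8, 183.9]), 0.56)]
    [0.4298 0.2224 0.0775] [np.float64(0.00013924711570415668), np.float64(0.00013924711570405333)]
gauge scene [(array([210.9, 270.2]), 0.82), (array([223.9, 244.5]), 0.21)]
gauge top [(array([242.2, 249.7]), 0.56)]
    [ 0.5447  0.0576 -0.0148] [np.float64(0.00251131765557334), np.float64(0.0025113176555735476)]
0.95
```

```bash
python3 - <<'E'
import cv2
a=cv2.imread('pics/top0.png')[205:300,165:340]; cv2.imwrite('pics/t0z.png',cv2.resize(a,None,fx=4.5,fy=4.5,interpolation=cv2.INTER_CUBIC))
a=cv2.imread('pics/scene0.png')[120:275,200:330]; cv2.imwrite('pics/s0z.png',cv2.resize(a,None,fx=3.8,fy=3.8,interpolation=cv2.INTER_CUBIC))
E
```

```text
(no output)
```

View pics/t0z.png

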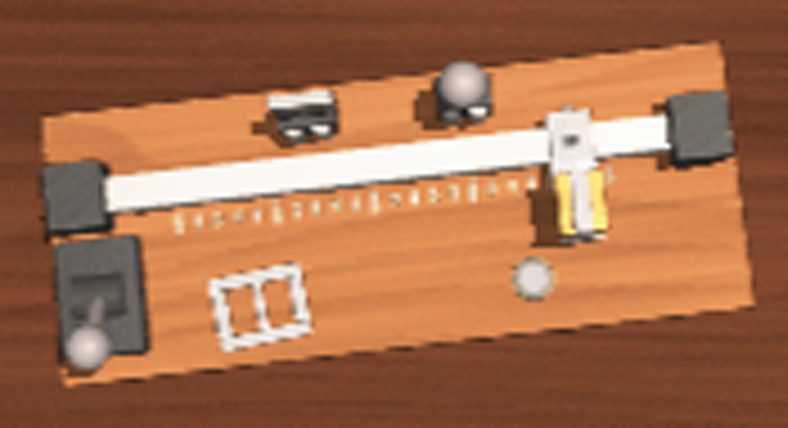

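View pics/s0z.png

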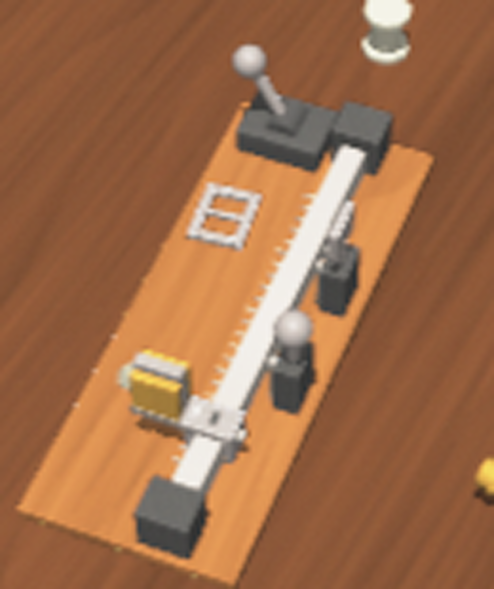

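```bash
cat > fit.py <<'E'
from h import *
from scipy.optimize import least_squares
def proj(i,X):
    f=210/np.tan(np.radians(i['vfov'])/2);P=np.array(i['pose']);c=(X-P[:3,3])@P[:3,:3]
    return np.c_[i['cx']+f*c[:,0]/c[:,2],i['cy']+f*c[:,1]/c[:,2]]
C=np.array([[55,210,12],[55,-210,12],[-110,-210,12],[-110,210,12]])/1000
T=np.array([[43,118],[718,43],[753,303],[66,385]])/4.5+[165,205]-.4
S=np.array([[433,155],[235,583],[20,510],[243,102]])/3.8+[200,120]-.4
def W(p,L):
    c,s=np.cos(p[2]),np.sin(p[2]); L=np.atleast_2d(L)
    return np.c_[p[0]+c*L[:,0]-s*L[:,1],p[1]+s*L[:,0]+c*L[:,1],p[3]+L[:,2]]
E
python3 - <<'E'
from fit import *
np.set_printoptions(precision=4,suppress=True)
it,is_=manip.camera_info('top'),manip.camera_info('scene')
for nm,sets in [('both',[(it,T),(is_,S)]),('top',[(it,T)]),('scene',[(is_,S)])]:
    g=lambda p:np.concatenate([(proj(i,W(np.r_[p,0] if len(p)==3 else p,C))-m).ravel() for i,m in sets])
    for p0 in ([.55,.05,.05],[.55,.05,.05,0]):
        r=least_squares(g,p0); print(nm,r.x,np.sqrt(np.mean(r.fun**2)))
E
```

```text
both [0.5476 0.0533 0.1333] 0.6607126136973388
both [ 0.5472  0.0541  0.133  -0.0034] 0.5866116403853527
top [0.5462 0.0525 0.1307] 0.574334193865631
top [ 0.5471  0.0531  0.1307 -0.0123] 0.2911435687365607
scene [0.5491 0.0539 0.1354] 0.4020191635923785
scene [ 0.5458  0.0591  0.1345 -0.009 ] 0.17855535296454303
```

```bash
cat >> fit.py <<'E'
from scipy.spatial.transform import Rotation as R
G=[0.547,0.0535,0.133,0]
def st():
    o=manip.get_obs(); A=R.from_quat(o['ee_rot']).as_matrix(); return o,A
def plan(target,yawtool=None):
    "shift in tool units to target TCP"
    o,A=st(); d=(np.array(target)-o['position'])@A/0.025
    print('units',np.round(d,2),'yaw of tool z,y deg',[round(float(np.degrees(np.arctan2(A[1,k],A[0,k]))),2) for k in (2,1)],'tilt',A[2])
E
python3 - <<'E'
from fit import *
np.set_printoptions(precision=4,suppress=True)
o,A=st();print(A)
t=W(G,[-.045,-.18,.0])[0]; t[2]=.27; print(t); plan(t)
E
```

```text
[[ 0.0001  0.4084 -0.9128]
 [-0.0001 -0.9128 -0.4084]
 [-1.      0.0001 -0.    ]]
[ 0.5263 -0.1309  0.27  ]
units [  1.36 -11.62 -17.08] yaw of tool z,y deg [-155.89, -65.89] tilt [-1.      0.0001 -0.    ]
```

Request:
{"fn": "arm_command", "kwargs": {
  "moves": [
    [[1,0,0,0,5.5],[1,0,0,0,5.5],[1,0,0,0,5.5],[1,0,-1,-0.8,0],[1,0,-1,-0.8,0],[1,0,-1,-0.8,0],[1,0,-1,-0.8,0],[1,0,-1,-0.8,0],[1,0,-1,-0.8,0],[1,0,-1,-0.8,0],[1,0,-1,-0.8,0],[1,0,-1,-0.8,0]]
  ]
}}

```text
clock: 1.95
position: [0.4045, -0.3222, 0.3042]
ee_rot: [0.706, 0.047, -0.705, 0.047]
ft_force: [0.6, -0.1, 0.8]
grip_width: 0.001
```

Request:
{"fn": "arm_command", "kwargs": {
  "moves": [
    [[1,0.2,-1,-0.8,0],[1,0.2,-1,-0.8,0],[1,0.2,-1,-0.8,0],[1,0.2,-1,-0.8,0],[1,0.2,-1,-0.8,0],[1,0,-0.5,-0.8,0],[1,0,0,0,0],[1,0,0,0,0]]
  ]
}}

```text
clock: 2.62
position: [0.5053, -0.1703, 0.2789]
ee_rot: [0.706, 0.048, -0.705, 0.048]
ft_force: [-0.1, -0.3, 0.4]
grip_width: 0.0
```

```bash
cat > look.py <<'E'
import sys
from fit import *
np.set_printoptions(precision=4,suppress=True)
n=sys.argv[1]
i=manip.camera_info('wrist'); save('wrist',n+'.png'); np.save('pics/'+n+'.npy',dict(i),allow_pickle=True)
o,A=st(); print(o['clock'],o['position'],o['ft_force'],o['grip_width']); plan(o['position'])
for q in sys.argv[2:]:
    for a in manip.pinpoint(q,'wrist')[:2]: print(q,np.round(a['pixel'],1),round(a['confidence'],2))
E
python3 look.py w1 cursor_fin near_cheek round_stop round_stop_notch square_stop_notch
```

```text
2.6667 [ 0.5046 -0.1716  0.2788] [-0.0132 -1.1294 -0.5504] 0.0004015350912878022
units [0. 0. 0.] yaw of tool z,y deg [-172.36, -82.36] tilt [-1.      0.0002  0.0003]
cursor_fin [155.5 129.9] 0.59
near_cheek [157.6 143.7] 0.88
near_cheek [102.3  35.8] 0.25
round_stop_notch [71.1 59.9] 0.98
```

View pics/w1.png

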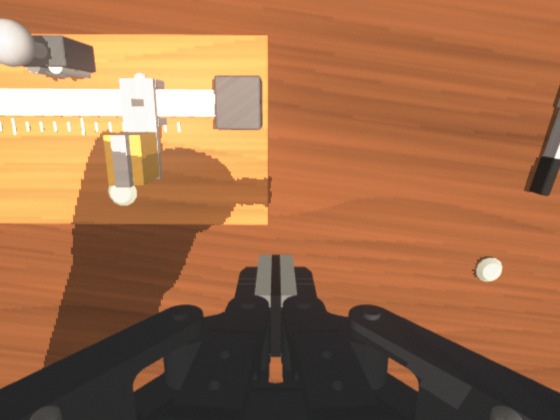

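Request:
{"fn": "arm_command", "kwargs": {
  "moves": [
    [[1,0,-1,0,0],[1,0,-1,0,0],[1,0,-1,0,0],[1,0,-1,0,0],[1,0,-0.5,0,0],[1,0,0,0,0],[1,0,0,0,0]]
  ]
}}

```text
clock: 3.5
position: [0.4898, -0.0605, 0.2791]
ee_rot: [0.706, 0.047, -0.705, 0.047]
ft_force: [-0.6, -0.8, 0.0]
grip_width: 0.003
```

```bash
python3 look.py w2 cursor_fin near_cheek round_stop round_stop_notch square_stop_notch lock_lever_tip
```

```text
3.55 [ 0.4898 -0.0613  0.279 ] [-0.5376 -0.4795  0.2599] 0.0028323060851975657
units [0. 0. 0.] yaw of tool z,y deg [-172.46, -82.46] tilt [-1.      0.0008 -0.0001]
cursor_fin [155.5 278.4] 0.89
near_cheek [152.9 290.5] 0.87
round_stop [ 57.2 206.7] 0.64
round_stop_notch [ 68.3 202.6] 0.8
square_stop_notch [70.4 83.8] 0.67
```

View pics/w2.png

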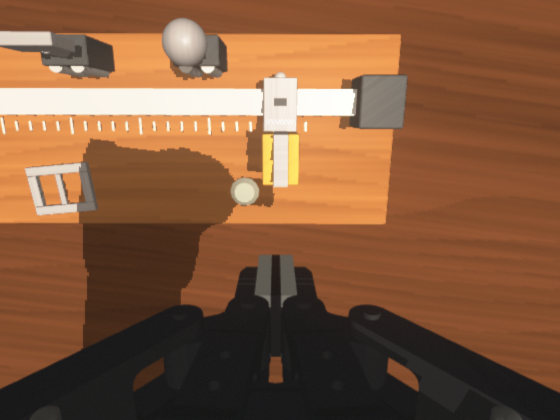

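```bash
cat > an.py <<'E'
from fit import *
np.set_printoptions(precision=4,suppress=True)
i1=np.load('pics/w1.npy',allow_pickle=True).item(); i2=np.load('pics/w2.npy',allow_pickle=True).item()
def loc(X,G=G):
    c,s=np.cos(G[2]),np.sin(G[2]);dx,dy=X[0]-G[0],X[1]-G[1];return np.array([c*dx+s*dy,-s*dx+c*dy,X[2]])
for n,a,b in [('corner far',(35,268),(35,401)),('corner near',(224,268),(224,386)),('fin',(155.5,129.9),(155.5,278.4)),('cheek',(157.6,143.7),(153,290.5)),('notch',(71,59.9),(68.3,202.6)),('blk tr',(76,262),(76,406)),('ball',(43,14),(44,184))]:
    x,e=tri([ray('',a,i1),ray('',b,i2)]); print(n,x,loc(x),np.round(e,4))
for n,p,z in [('corner far',(35,401),.012),('corner near',(224,386),.012),('nose',(75,280),.035),('finctr top',(135,281),.09),('notch',(68,202.6),.035),('ridge1',(66,188),.035),('ridge2',(69,208),.035)]:
    x=atz('',p,z,i2); print(n,x,loc(x))
E
python3 an.py
```

```text
corner far [ 0.6279 -0.1493  0.0089] [ 0.0533 -0.2118  0.0089] [0.0003 0.0003]
corner near [ 0.4659 -0.1706  0.011 ] [-0.1101 -0.2114  0.011 ] [0.0004 0.0004]
fin [ 0.5226 -0.0605  0.0669] [-0.0393 -0.1097  0.0669] [0.0003 0.0003]
cheek [ 0.5236 -0.0696  0.0641] [-0.0395 -0.1189  0.0641] [0.0014 0.0014]
notch [0.5769 0.0057 0.0391] [ 0.0233 -0.0514  0.0391] [0.0008 0.0008]
blk tr [ 0.593  -0.1499  0.0428] [ 0.0186 -0.2077  0.0428] [0.0003 0.0003]
ball [0.5883 0.0107 0.0832] [ 0.0353 -0.0479  0.0832] [0.0004 0.0004]
corner far [ 0.6269 -0.1485  0.012 ] [ 0.0524 -0.2108  0.012 ]
corner near [ 0.4658 -0.1703  0.012 ] [-0.1102 -0.2111  0.012 ]
nose [ 0.5812 -0.0541  0.035 ] [ 0.0196 -0.1112  0.035 ]
finctr top [ 0.539  -0.0598  0.09  ] [-0.023  -0.1113  0.09  ]
notch [0.5783 0.0066 0.035 ] [ 0.0248 -0.0506  0.035 ]
ridge1 [0.5782 0.018  0.035 ] [ 0.0262 -0.0393  0.035 ]
ridge2 [0.5781 0.0024 0.035 ] [ 0.024  -0.0548  0.035 ]
```

```bash
python3 - <<'E'
from fit import *
np.set_printoptions(precision=4,suppress=True)
o,A=st(); i=manip.camera_info('wrist')
for px in [(255,256),(255,295),(268,238),(268,313),(310,180),(310,375),(300,270)]:
    p,d=ray('',px,i); p=(p-o['position'])@A; d=d@A
    for z in (-.011,0,.011): print(px,z,np.round(p+d*(z-p[2])/d[2],4)*1000)
t=W(G,[-.038,-.165,0])[0]; t[2]=.141; plan(t)
E
```

```text
(255, 256) -0.011 [ 68.1  -5.7 -11. ]
(255, 256) 0 [95.3 -7.2  0. ]
(255, 256) 0.011 [122.5  -8.7  11. ]
(255, 295) -0.011 [ 68.1   9.6 -11. ]
(255, 295) 0 [95.3 11.1  0. ]
(255, 295) 0.011 [122.5  12.6  11. ]
(268, 238) -0.011 [ 55.7 -11.5 -11. ]
(268, 238) 0 [ 80.5 -14.2   0. ]
(268, 238) 0.011 [105.2 -16.8  11. ]
(268, 313) -0.011 [ 55.7  15.4 -11. ]
(268, 313) 0 [80.5 18.1  0. ]
(268, 313) 0.011 [105.2  20.8  11. ]
(310, 180) -0.011 [ 26.6 -25.2 -11. ]
(310, 180) 0 [ 45.6 -30.6   0. ]
(310, 180) 0.011 [ 64.6 -36.   11. ]
(310, 375) -0.011 [ 26.6  30.3 -11. ]
(310, 375) 0 [45.6 35.9  0. ]
(310, 375) 0.011 [64.6 41.5 11. ]
(300, 270) -0.011 [ 32.4   0.3 -11. ]
(300, 270) 0 [52.5 -0.   0. ]
(300, 270) 0.011 [72.7 -0.3 11. ]
units [ 5.51  2.38 -1.36] yaw of tool z,y deg [-172.46, -82.46] tilt [-1.     -0.0001  0.0002]
```

Request:
{"fn": "arm_command", "kwargs": {
  "moves": [
    [[1,0,0.8,-0.4,0],[1,0,0.8,-0.5,0],[1,0,0.8,-0.5,0],[1,0.9,0,0,0],[1,0.9,0,0,0],[1,0.9,0,0,0],[1,0.9,0,0,0],[1,0.9,0,0,0],[1,0.85,0,0,0],[1,0,0,0,0],[1,0,0,0,0]]
  ]
}}

```text
clock: 4.77
position: [0.532, -0.1149, 0.1447]
ee_rot: [-0.705, -0.047, 0.706, -0.047]
ft_force: [-0.5, 0.0, 0.2]
grip_width: -0.002
```

```bash
cat >> fit.py <<'E'
def loc(X,G=G):
    c,s=np.cos(G[2]),np.sin(G[2]);dx,dy=X[0]-G[0],X[1]-G[1];return np.array([c*dx+s*dy,-s*dx+c*dy,X[2]])
def rep():
    o,A=st(); f=o['ft_force']; c,s=np.cos(G[2]),np.sin(G[2])
    print(round(o['clock'],2),'tcp gauge',np.round(loc(o['position'])*1000,1),'F gauge',np.round([c*f[0]+s*f[1],-s*f[0]+c*f[1],f[2]],2))
E
python3 look.py w3; python3 -c "
from fit import *
rep()"
```

```text
4.8167 [ 0.5328 -0.115   0.1459] [ 0.2787 -1.222  -0.9562] -0.00068661983191247
units [0. 0. 0.] yaw of tool z,y deg [-172.4, -82.4] tilt [-1.      0.0001 -0.0004]
4.82 tcp gauge [ -36.4 -165.1  145.9] F gauge [ 0.11 -1.25 -0.96]
```

View pics/w3.png

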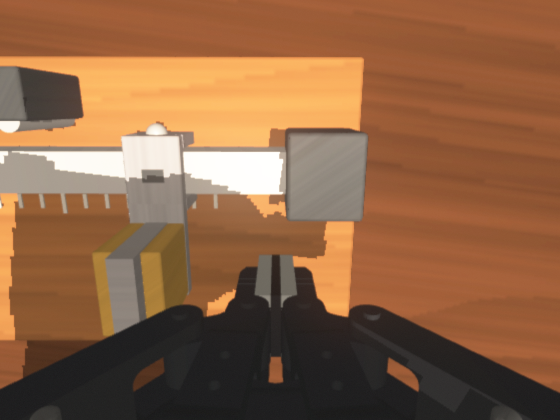

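Request:
{"fn": "arm_command", "kwargs": {
  "moves": [
    [[1,0,-0.4,0,0],[1,0,-0.4,0,0],[1,0,-0.4,0,0],[1,0,-0.16,0,0],[1,0,-0.16,0,0],[1,0,-0.16,0,0],[1,0,-0.16,0,0],[1,0,-0.16,0,0],[1,0,-0.16,0,0]]
  ]
}}

```text
clock: 5.57
position: [0.5254, -0.0611, 0.1453]
ee_rot: [0.706, 0.047, -0.705, 0.047]
ft_force: [-0.3, -2.3, 2.5]
grip_width: 0.005
```

```bash
python3 look.py w4; python3 -c "
from fit import *
rep()"
```

```text
5.6167 [ 0.5252 -0.0601  0.1452] [0.2982 0.5214 0.5744] -0.0007091879505821638
units [0. 0. 0.] yaw of tool z,y deg [-172.35, -82.35] tilt [-1.     -0.0003 -0.0001]
5.62 tcp gauge [ -36.7 -109.7  145.2] F gauge [0.36 0.48 0.57]
```

View pics/w4.png

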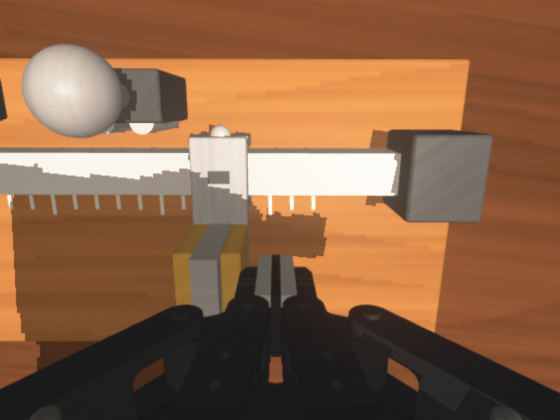

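```bash
cat > cur.py <<'E'
import sys
from fit import *
n=sys.argv[1]; i=np.load('pics/'+n+'.npy',allow_pickle=True).item()
for a in sys.argv[2:]:
    r,c,z=map(float,a.split(',')); print(a,np.round(loc(atz('',(r,c),z,i))*1000,1))
E
python3 cur.py w4 130,220,.035 177,219,.043 140,195,.045 140,248,.045 230,214,.09; python3 cur.py w3 130,156,.035 230,146,.09; python3 cur.py w2 75,280,.035 137,281,.09
```

```text
130,220,.035 [ 19.9 -86.9  35. ]
177,219,.043 [ -0.9 -86.7  43. ]
140,195,.045 [ 16.1 -77.   45. ]
140,248,.045 [  16.1 -100.6   45. ]
230,214,.09 [-11.1 -91.3  90. ]
130,156,.035 [  19.1 -111.2   35. ]
230,146,.09 [ -11.6 -122.1   90. ]
75,280,.035 [  19.6 -111.2   35. ]
137,281,.09 [ -24.3 -111.3   90. ]
```

Request:
{"fn": "arm_command", "kwargs": {
  "moves": [
    [[1,0,-0.16,0,0],[1,0,-0.16,0,0],[1,0,-0.16,0,0],[1,0,-0.16,0,0],[1,0,-0.08,0,0]]
  ]
}}

```text
clock: 6.03
position: [0.5227, -0.0426, 0.1451]
ee_rot: [-0.705, -0.047, 0.706, -0.047]
ft_force: [0.6, -1.3, 1.2]
grip_width: -0.001
```

```bash
python3 look.py w5; python3 -c "
from fit import *
rep()"
```

```text
6.0833 [ 0.5227 -0.0424  0.1451] [ 0.3443 -0.7465 -0.4859] -0.00018509124406301328
units [0. 0. 0.] yaw of tool z,y deg [-172.34, -82.34] tilt [-1.     -0.0004  0.0002]
6.08 tcp gauge [-36.8 -91.8 145.1] F gauge [ 0.24 -0.79 -0.49]
```

View pics/w5.png

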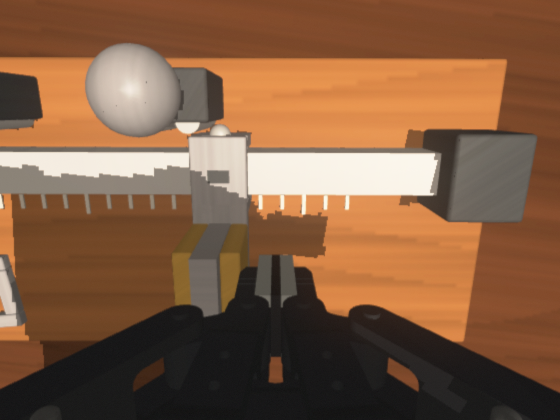

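Request:
{"fn": "arm_command", "kwargs": {
  "moves": [
    [[1,0,-0.1,0,0],[1,0,-0.1,0,0],[1,0,-0.1,0,0]]
  ]
}}

```text
clock: 6.33
position: [0.5218, -0.0372, 0.1451]
ee_rot: [-0.705, -0.046, 0.706, -0.047]
ft_force: [1.2, -11.0, -0.6]
grip_width: 0.0
```

Request:
{"fn": "arm_command", "kwargs": {
  "moves": [
    [[1,0,-0.1,0,0]]
  ]
}}

```text
clock: 6.42
position: [0.5215, -0.036, 0.1451]
ee_rot: [-0.706, -0.045, 0.706, -0.047]
ft_force: [1.7, -13.4, -0.8]
grip_width: -0.004
```

Request:
{"fn": "arm_command", "kwargs": {
  "moves": [
    [[1,0,-0.1,0,0]]
  ]
}}

```text
clock: 6.5
position: [0.5212, -0.0335, 0.1451]
ee_rot: [-0.706, -0.045, 0.706, -0.047]
ft_force: [1.5, -4.9, -0.7]
grip_width: -0.002
```

```bash
python3 -c "
from fit import *
rep()"
```

```text
6.5 tcp gauge [-37.1 -82.8 145.1] F gauge [ 0.84 -5.07 -0.74]
```

Request:
{"fn": "arm_command", "kwargs": {
  "moves": [
    [[1,0,0,0,0],[1,0,0,0,0]]
  ]
}}

```text
clock: 6.67
position: [0.5211, -0.0307, 0.1451]
ee_rot: [-0.705, -0.047, 0.706, -0.047]
ft_force: [0.8, 0.9, -0.8]
grip_width: 0.004
```

```bash
python3 look.py w6 ; python3 -c "
from fit import *
rep()"
```

```text
6.7167 [ 0.5211 -0.0305  0.1451] [-1.3976  1.3879  0.7921] -0.003308538293108635
units [0. 0. 0.] yaw of tool z,y deg [-172.37, -82.37] tilt [-1.     -0.0005  0.0002]
6.72 tcp gauge [-36.8 -79.9 145.1] F gauge [-1.2   1.56  0.79]
```

View pics/w6.png

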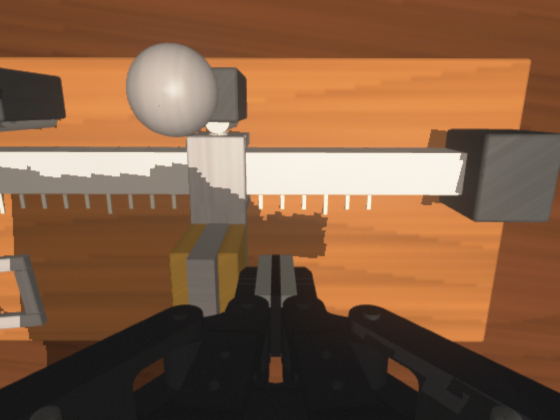

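Request:
{"fn": "arm_command", "kwargs": {
  "moves": [
    [[1,0,-0.08,0,0],[1,0,0,0,0]]
  ]
}}

```text
clock: 6.88
position: [0.5209, -0.0284, 0.1451]
ee_rot: [-0.705, -0.047, 0.706, -0.047]
ft_force: [0.4, 1.0, -0.6]
grip_width: 0.002
```

Request:
{"fn": "arm_command", "kwargs": {
  "moves": [
    [[1,0,-0.08,0,0],[1,0,0,0,0]]
  ]
}}

```text
clock: 7.05
position: [0.5207, -0.0264, 0.1452]
ee_rot: [0.706, 0.047, -0.706, 0.047]
ft_force: [-0.0, -1.0, -0.0]
grip_width: -0.0
```

```bash
python3 look.py w7 ; python3 -c "
from fit import *
rep()"
```

```text
7.1 [ 0.5207 -0.0266  0.1452] [-0.6846 -0.8328  0.0614] 0.001356167016770264
units [0. 0. 0.] yaw of tool z,y deg [-172.36, -82.36] tilt [-1.     -0.0001 -0.    ]
7.1 tcp gauge [-36.7 -75.9 145.2] F gauge [-0.79 -0.73  0.06]
```

View pics/w7.png

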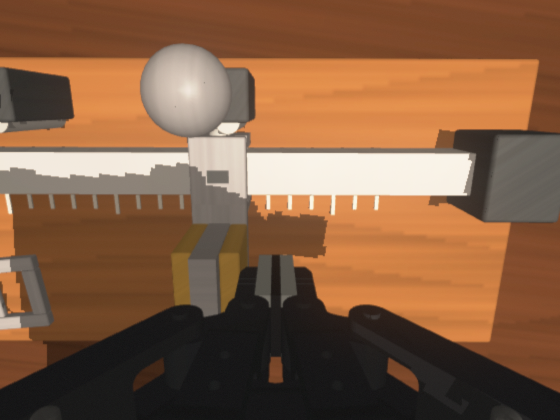

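```bash
python3 cur.py w7 125,228,.035 177,218,.043 140,190,.045 140,248,.045 ; python3 cur.py w6 177,217,.043 140,189,.045 140,248,.045;python3 cur.py w5 125,188,.035 177,218,.043  140,190,.045 140,248,.045
python3 - <<'E'
import cv2
a=cv2.imread('pics/w7.png')[40:200,120:320]; cv2.imwrite('pics/w7z.png',cv2.resize(a,None,fx=4,fy=4,interpolation=cv2.INTER_CUBIC)[:600,:800])
E
```

```text
125,228,.035 [ 22.  -55.6  35. ]
177,218,.043 [ -1.  -51.2  43. ]
140,190,.045 [ 15.9 -39.8  45. ]
140,248,.045 [ 16.  -65.5  45. ]
177,217,.043 [ -1.2 -55.   43. ]
140,189,.045 [ 15.8 -43.6  45. ]
140,248,.045 [ 15.8 -69.7  45. ]
125,188,.035 [ 21.9 -53.3  35. ]
177,218,.043 [ -1.1 -67.5  43. ]
140,190,.045 [ 15.8 -56.1  45. ]
140,248,.045 [ 15.9 -81.8  45. ]
```

View pics/w7z.png

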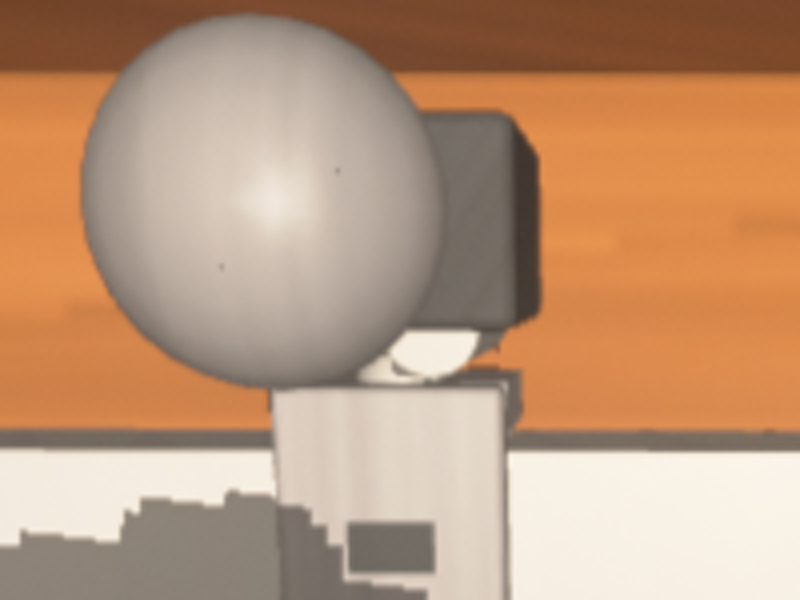

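```bash
python3 cur.py w7 90,186,.092; python3 cur.py w5 90,134,.092;python3 cur.py w2 43,184.5,.092; python3 cur.py w1 43,14,.092;python3 cur.py w4 90,74,.092
```

```text
90,186,.092 [ 35. -50.  92.]
90,134,.092 [ 34.9 -50.2  92. ]
43,184.5,.092 [ 34.1 -50.3  92. ]
43,14,.092 [ 34.4 -53.6  92. ]
90,74,.092 [ 35.2 -50.3  92. ]
```

Request:
{"fn": "arm_command", "kwargs": {
  "moves": [
    [[1,0,0.3,0,0],[1,0,0.4,0,0],[1,0,0.4,0,0],[1,0,0,0,0],[1,0,0,0,0]]
  ]
}}

```text
clock: 7.52
position: [0.5244, -0.0555, 0.1451]
ee_rot: [-0.706, -0.046, 0.706, -0.046]
ft_force: [-0.0, 0.3, -0.4]
grip_width: -0.002
```

```bash
python3 look.py w8 cursor_fin round_stop_notch; python3 -c "
from fit import *
rep()"
```

```text
7.5667 [ 0.5243 -0.0547  0.1451] [-0.065   1.7367  0.8091] -0.00014268430830597975
units [0. 0. 0.] yaw of tool z,y deg [-172.45, -82.45] tilt [-1.     -0.0001  0.0001]
cursor_fin [274.6 146.1] 0.93
round_stop_notch [123.9 151.7] 0.58
7.67 tcp gauge [ -36.7 -103.6  145.2] F gauge [-0.33 -0.15 -0.16]
```

View pics/w8.png

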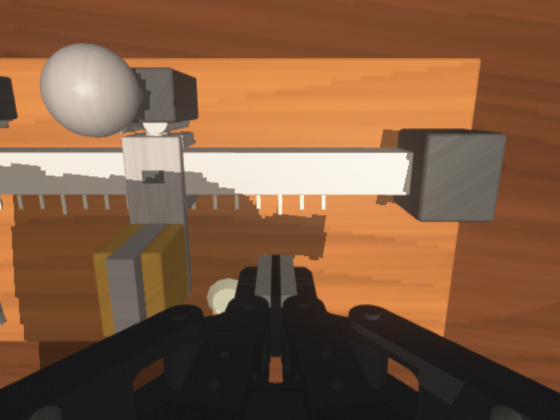

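```bash
for a in "w8 177,152,.043 125,154.5,.035 90,91,.092" "w3 177,152,.043 130,156,.035" "w4 177,219,.043 130,220,.035" "w7 177,218,.043" "w5 177,218,.043 130,220,.035"; do echo $a; python3 cur.py $a;done
```

```text
w8 177,152,.043 125,154.5,.035 90,91,.092
177,152,.043 [ -1.  -50.3  43. ]
125,154.5,.035 [ 22. -51.  35.]
90,91,.092 [ 35.  -50.1  92. ]
w3 177,152,.043 130,156,.035
177,152,.043 [  -1.6 -110.1   43. ]
130,156,.035 [  19.1 -111.2   35. ]
w4 177,219,.043 130,220,.035
177,219,.043 [ -0.9 -86.7  43. ]
130,220,.035 [ 19.9 -86.9  35. ]
w7 177,218,.043
177,218,.043 [ -1.  -51.2  43. ]
w5 177,218,.043 130,220,.035
177,218,.043 [ -1.1 -67.5  43. ]
130,220,.035 [ 19.6 -68.1  35. ]
```

Request:
{"fn": "arm_command", "kwargs": {
  "moves": [
    [[1,-0.9,0,0,0],[1,-0.9,0,0,0],[1,-0.9,0,0,0],[1,-0.9,0,0,0],[1,-0.9,0,0,0],[1,-0.5,-0.6,0.4,0],[1,0,-1,0.5,0],[1,0,-1,0.5,0],[1,0,-1,0.5,0],[1,0,0,0,0],[1,0,0,0,0]]
  ]
}}

```text
clock: 8.58
position: [0.4648, 0.0301, 0.2705]
ee_rot: [0.706, 0.048, -0.705, 0.048]
ft_force: [0.8, 0.2, -0.9]
grip_width: -0.001
```

```bash
python3 look.py w9 cursor_fin round_stop_notch lock_lever_tip; python3 -c "
from fit import *
rep()"
```

```text
8.6333 [0.4653 0.0289 0.2704] [-0.1852 -0.3702  0.1749] 0.0028590484243943485
units [0. 0. 0.] yaw of tool z,y deg [-172.31, -82.31] tilt [-1.      0.0008 -0.0006]
cursor_fin [138.5 325.6] 0.74
round_stop_notch [ 51.9 325.1] 0.88
8.78 tcp gauge [-84.  -14.6 270.1] F gauge [ 0.11 -0.39 -0.45]
```

View pics/w9.png

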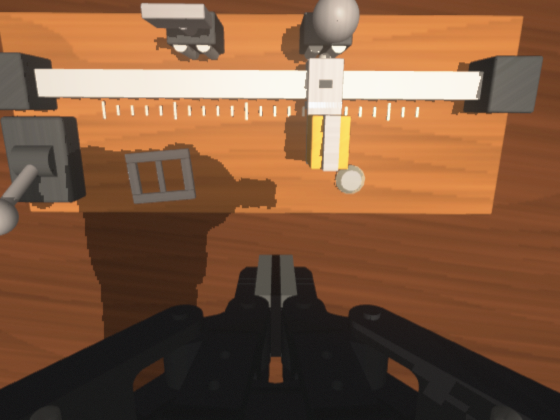

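Request:
{"fn": "arm_command", "kwargs": {
  "moves": [
    [[1,0,-1,0.4,0],[1,0,-1,0.4,0],[1,0,-1,0.4,0],[1,0,-1,0.4,0],[1,0,-1,0.3,0],[1,0,-1,0,0],[1,0,-1,0,0],[1,0,-0.8,0,0],[1,0,0,0,0],[1,0,0,0,0]]
  ]
}}

```text
clock: 9.62
position: [0.3926, 0.216, 0.27]
ee_rot: [-0.705, -0.048, 0.706, -0.047]
ft_force: [0.5, -0.2, -0.3]
grip_width: -0.002
```

```bash
python3 look.py w10 lock_lever_tip; python3 -c "
from fit import *
rep()"
```

```text
9.6667 [0.3929 0.215  0.2699] [-0.2158 -0.5314 -1.0048] 0.004663977593021008
units [0. 0. 0.] yaw of tool z,y deg [-172.42, -82.42] tilt [-1.     -0.0001  0.0007]
lock_lever_tip [145.9 276.2] 0.94
lock_lever_tip [ 58.1 110.1] 0.71
9.72 tcp gauge [-131.3  180.1  269.9] F gauge [ 1.14 -0.15  0.18]
```

View pics/w10.png

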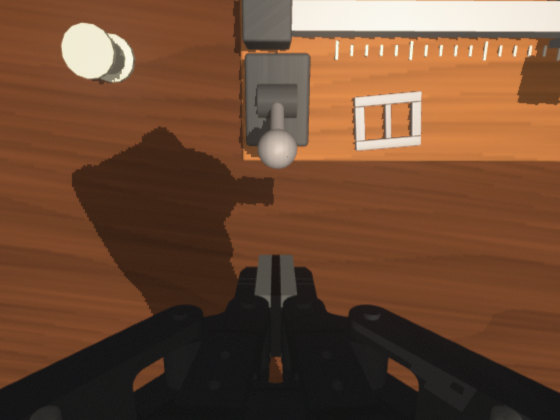

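```bash
python3 cur.py w10 148,278,.091 168,278,.091
```

```text
148,278,.091 [-90.5 178.   91. ]
168,278,.091 [-103.6  178.    91. ]
```

Request:
{"fn": "arm_command", "kwargs": {
  "moves": [
    [[1,0.8,0,0,0],[1,0.8,0,0,0],[1,0.8,0,0,0],[1,0.8,0,0,0],[1,0.8,0,0,0],[1,0.7,0,0,0],[1,0,0,0,0],[1,0,0,0,0]]
  ]
}}

```text
clock: 10.38
position: [0.3925, 0.2146, 0.1524]
ee_rot: [-0.705, -0.046, 0.706, -0.047]
ft_force: [-0.2, -0.2, 0.9]
grip_width: -0.001
```

```bash
python3 look.py w11; python3 -c "
from fit import *
rep()"
```

```text
10.4333 [0.3929 0.2151 0.1532] [ 0.111  -0.2653  0.6323] -0.000613404353919742
units [0. 0. 0.] yaw of tool z,y deg [-172.46, -82.46] tilt [-1.  0. -0.]
10.43 tcp gauge [-131.3  180.6  153.2] F gauge [ 0.07 -0.28  0.63]
```

View pics/w11.png

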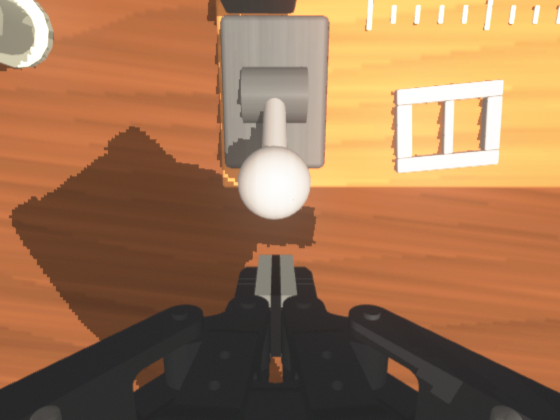

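Request:
{"fn": "arm_command", "kwargs": {
  "moves": [
    [[1,0,0,-0.25,0],[1,0,0,-0.25,0],[1,0,0,-0.25,0],[1,0,0,-0.25,0],[1,0,0,-0.25,0],[1,0,0,-0.25,0],[1,0,0,-0.25,0],[1,0,0,-0.25,0],[1,0,0,-0.25,0],[1,0,0,-0.25,0],[1,0,0,-0.2,0],[1,0,0,0,0]]
  ]
}}

```text
clock: 11.43
position: [0.4603, 0.2246, 0.1526]
ee_rot: [0.706, 0.047, -0.705, 0.047]
ft_force: [0.9, -0.8, -0.4]
grip_width: 0.003
```

Request:
{"fn": "arm_command", "kwargs": {
  "moves": [
    [[1,0,0,-0.15,0],[1,0,0,-0.1,0],[1,0,0,0,0]]
  ]
}}

```text
clock: 11.68
position: [0.4659, 0.2253, 0.1526]
ee_rot: [0.706, 0.047, -0.706, 0.047]
ft_force: [0.3, 0.4, 0.2]
grip_width: 0.004
```

```bash
python3 look.py w12; python3 -c "
from fit import *
rep()"
```

```text
11.7333 [0.4657 0.2254 0.1527] [ 0.2164  0.5612 -0.7858] 0.0005107689888617676
units [0. 0. 0.] yaw of tool z,y deg [-172.39, -82.39] tilt [-1.     -0.     -0.0003]
11.73 tcp gauge [-57.8 181.1 152.7] F gauge [ 0.29  0.53 -0.79]
```

View pics/w12.png

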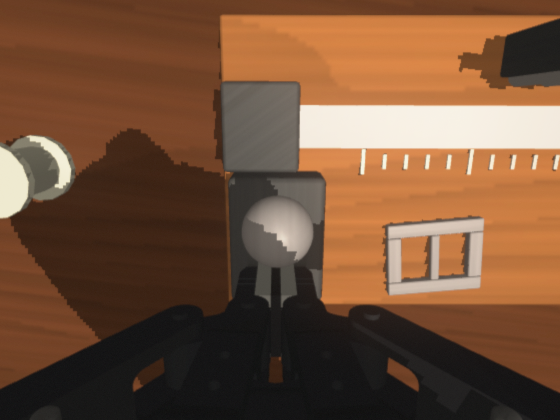

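Ball at (231,278), in contact, not yet at the stop. Continue in small steps, watching force.

Request:
{"fn": "arm_command", "kwargs": {
  "moves": [
    [[1,0,0,-0.12,0],[1,0,0,-0.12,0]]
  ]
}}

```text
clock: 11.9
position: [0.4714, 0.2261, 0.1526]
ee_rot: [-0.705, -0.047, 0.706, -0.047]
ft_force: [-1.8, -0.2, -0.4]
grip_width: -0.001
```

Request:
{"fn": "arm_command", "kwargs": {
  "moves": [
    [[1,0,0,-0.1,0],[1,0,0,0,0]]
  ]
}}

```text
clock: 12.07
position: [0.4722, 0.2264, 0.1521]
ee_rot: [-0.704, -0.047, 0.707, -0.048]
ft_force: [-10.6, -2.6, 5.5]
grip_width: 0.002
```

```bash
python3 look.py w13; python3 -c "
from fit import *
rep()"; python3 cur.py w13 231,278,.091; python3 cur.py w12 231,278,.091
```

```text
12.1167 [0.4722 0.2264 0.1521] [-11.7861  -2.2967   6.0811] 0.0012917403584627848
units [0. 0. 0.] yaw of tool z,y deg [-172.35, -82.35] tilt [-1.      0.0014  0.0048]
12.12 tcp gauge [-51.3 181.3 152.1] F gauge [-11.99  -0.71   6.08]
231,278,.091 [-28.3 178.3  91. ]
231,278,.091 [-34.6 178.2  91. ]
```

Request:
{"fn": "arm_command", "kwargs": {
  "moves": [
    [[1,0,0,0.3,0],[1,0,0,0.5,0],[1,0,0,0.8,0],[1,0,0,0.8,0],[1,-0.9,0,0.2,0],[1,-0.9,0,0,0],[1,-0.9,0,0,0],[1,-0.9,0,0,0],[1,-0.9,0,0,0],[1,-0.9,0,0,0],[1,0,0,0,0],[1,0,0,0,0]]
  ]
}}

```text
clock: 13.12
position: [0.4101, 0.2182, 0.2887]
ee_rot: [0.707, 0.047, -0.704, 0.047]
ft_force: [-0.9, -0.1, -0.6]
grip_width: -0.002
```

Request:
{"fn": "arm_command", "kwargs": {
  "moves": [
    [[1,0,1,0,0],[1,0,1,0,0],[1,0,1,0,0],[1,0,1,0,0],[1,0,1,0,0],[1,0,0,0,0],[1,0,0,0,0]]
  ]
}}

```text
clock: 13.7
position: [0.4259, 0.0928, 0.2867]
ee_rot: [-0.705, -0.046, 0.706, -0.046]
ft_force: [-0.6, 0.4, 0.5]
grip_width: 0.002
```

```bash
python3 look.py w14 cursor_fin round_stop_notch lock_lever_tip; python3 -c "
from fit import *
rep(); save('scene','s14.png'); save('top','t14.png')
a=cv2.imread('pics/s14.png')[120:275,200:330]; cv2.imwrite('pics/s14z.png',cv2.resize(a,None,fx=3.8,fy=3.8,interpolation=cv2.INTER_CUBIC))"
```

```text
13.75 [0.4258 0.094  0.2869] [-0.3442  0.6646  0.2413] -0.003987025226901976
units [0. 0. 0.] yaw of tool z,y deg [-172.43, -82.43] tilt [-1.     -0.0001  0.0009]
cursor_fin [ 95.2 414.1] 0.62
round_stop_notch [ 94.8 425.9] 0.72
round_stop_notch [  9.2 410.7] 0.69
13.9 tcp gauge [-114.6   57.2  287.3] F gauge [ 0.01 -0.6  -0.03]
```

View pics/w14.png

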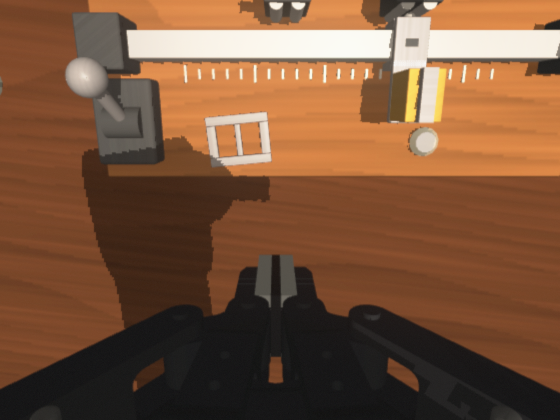

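View pics/s14z.png

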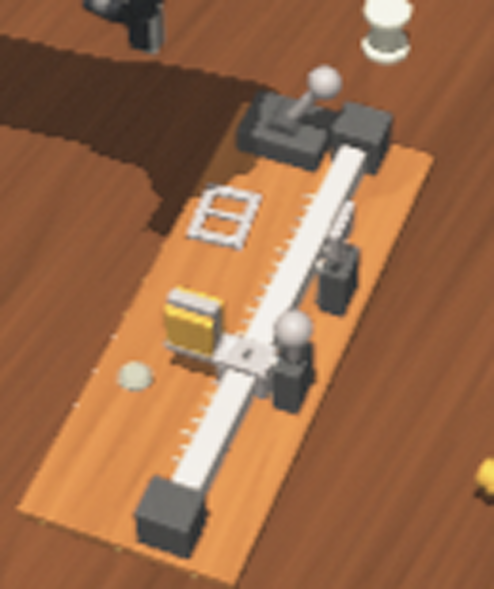

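```bash
python3 cur.py w14 77,87,.091 42,412,.043; python3 -c "
from fit import *
print(manip.hand_in())"
```

```text
77,87,.091 [-28.4 178.   91. ]
42,412,.043 [ -0.2 -52.2  43. ]
the job is handed in; nothing more can be done
None
```

I pushed the cursor into the notch of the ball-headed stop with the shut fingertips. Then I pushed the lock lever over until it met its end stop, and handed in the job at about 14 s.

- **Cursor:** the push force rose to about 13 N just before the crest and then dropped to near zero. With the finger withdrawn, the cursor measured gauge y = -50.3 mm, against -50.1 mm for the ball. A last look from an oblique view read -52.2 mm. That disagrees by about 2 mm, which I put down to viewing angle and calibration. The scene camera also shows the cursor beside the ball-headed stop.
- **Cursor snap:** I did not see a clear jump ahead of the finger. I judged it seated from the force drop and its position.
- **Lever:** the force reached about 12 N at the stop. After I withdrew, the lever ball measured x = -28.4 mm, and the expected end position is -29 mm.
- **Loose items:** the button and buckle on the board look unmoved, and the spool does in the scene view. I did not check the others closely, but the arm touched nothing besides the cursor and lever. The robot was clear of everything at hand-in.

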